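# Stand the slumped cartons back up in their shelf bay

## Task

Two of the three blue cartons in the wire shelf bay have slumped outwards over the dividers. Gently push each of them back up with the fingertips until it stands by itself, upright and facing the front, between its divider and the middle carton; do not grip, squeeze or lift any carton. Leave the middle carton standing in its place, and the jars and the bottle where they are.

Things in the scene. Friction and masses are not known exactly. Their poses are not given: they have to be found in the camera images.
- bay: Fixed shelf bay, turned up to 20 degrees. Origin: its centre on the shelf; x to its rear (away from the robot), y to its left, z up. Steel-wire dividers, 82 mm high, 5 mm thick, 170 mm long along x, at y = +178 and -178 mm. Clear front fence with price rail, 30 mm high, at x = -88 to -97 mm; rear stop wires at x = +85 mm, 45 mm high.
- carton_left: Loose dark-blue carton with an orange foot band, 120 mm deep (x, front to back), 76 mm thick (y), 180 mm tall (z up it), 0.3 to 0.65 kg, centre of mass in its middle; origin at the centre of its underside. It leans about 33 degrees to the bay's left, its left face resting on that divider's top wire, and stands on the bottom edge of that face (y = +38 mm), about 123 mm from the bay's middle: the pivot on which it tips.
- carton_left_top (a point): Middle of the upper edge of that carton's left face ([0, +38, 180] mm in its frame, same axes). At the start it overhangs the divider by about 43 mm, 151 mm above the shelf; upright it is at 180 mm. Pushed level towards the bay's middle, the carton tips up, and within about 23 degrees of upright drops onto its base by itself.
- carton_right: Loose dark-blue carton with an orange foot band, 120 mm deep (x, front to back), 76 mm thick (y), 180 mm tall (z up it), 0.3 to 0.65 kg, centre of mass in its middle; origin at the centre of its underside. It leans about 33 degrees to the bay's right, its right face resting on that divider's top wire, and stands on the bottom edge of that face (y = -38 mm), about 123 mm from the bay's middle: the pivot on which it tips.
- carton_right_top (a point): Middle of the upper edge of that carton's right face ([0, -38, 180] mm in its frame, same axes). At the start it overhangs the divider by about 43 mm, 151 mm above the shelf; upright it is at 180 mm. Pushed level towards the bay's middle, the carton tips up, and within about 23 degrees of upright drops onto its base by itself.
- carton_middle: Loose carton of the same kind, standing upright in the middle of the bay, about 9 mm from where each neighbour will stand: 120 mm deep (x, front to back), 76 mm thick (y), 180 mm tall (z up it), 0.3 to 0.65 kg, centre of mass in its middle; origin at the centre of its underside. It must stay standing.
- jar_amber: Loose amber jar with a yellow lid, 62 mm diameter, 95 mm tall; origin under its centre. Stands outside the bay beside either divider, in part below the overhanging carton top. Leave alone.
- jar_green: Loose green jar with a red lid, 62 mm diameter, 95 mm tall; origin under its centre. Stands outside the bay beside the other divider. Leave alone.
- bottle: Loose blue bottle with a white cap, 58 mm diameter, 185 mm tall; origin under its centre. Stands behind the bay. Leave alone.
There are look-alikes about, which are no part of the job. What is shaped like the carton_right but brown is not meant. What is shaped like the carton_left but brown is not meant.

How it is judged:
By the outcome, as a careful person would: the job done as asked, in the order asked, and still so for the second after the job is handed in, with the robot touching nothing.
It also fails if it takes over 64 s, if anything falls off the work surface, if the arm or the gripper's body presses on something with over 40 N, if the wrist force passes 120 N, or if a joint passes its speed limit or range.

## Robot

A 6-joint arm with a two-finger parallel gripper is mounted at the origin on the work surface. World frame = base frame: x ahead of the robot, y to its left, z up, the work surface at z = 0. Lengths are in mm, angles in rad, forces in N, time in s.
With the tool pointing down it reaches from about 325 to 900 mm from the base axis. Payload 6.1 kg.
Tool frame: the origin (TCP) lies midway between the tips of the shut fingers; the grasp point (between the pads) lies 19 mm behind it; z points along the fingers, x is the direction in which the jaws open and shut, and the axes are right-handed (so a half turn about z gives the same grasp; the last joint's range is limited). The gripper opens to 85 mm and grips with 20 to 120 N. Pads are 22 mm wide; open, the fingers measure 114 mm over their backs; the gripper's body (76 mm by 85 mm) begins 54 mm behind the grasp point. The pads swing forward as they close: fully open they stand 13 mm farther back than shut.
Start: joints at [1.041, 0.22, 1.526, -0, 1.395, -0.126], TCP at [245.57, 574.727, 201] pointing down, gripper open.
Joint ranges: [-2.98, 2.98], [-0.91, 2.08], [0.09, 2.57], [-1.24, 4.39], [0.2, 2.65], [-2.68, 2.68]. Speed limits (rad/s): [2.57, 2.57, 3.01, 3.14, 3.14, 3.14].

## Interface

Orientations are given as a unit quaternion [x, y, z, w].
In Python, from cell import arm gives the robot as it stands. Calls block until the motion is done:
- arm.move_ptp(position, orientation): joint-space move of the TCP to a pose.
- arm.line_to(position, ori=None, rate=150, stop_force=None): straight line of the TCP; ori=None keeps the orientation; rate is the mean speed in mm/s. With stop_force (N) it stops when the force on the tool has changed by that much, and returns True; else False.
- arm.move_joints(angles): joint-space move.
- arm.move_gripper(opening): finger opening in mm; the grip force is fixed at half the most; returns when the fingers have stopped.
- arm.dwell(seconds).
- arm.ik(position, orientation): joint angles nearest the present ones, or None.
- arm.get_obs(): the state.
- arm.snapshot(name): name is "scene" or "top" or "wrist"; returns a dict with "color" (400x640x3 uint8, red, green, blue), "depth" (400x640 float32, mm along the optical axis (not along the pixel's ray), 0 where there is no reading), "K" (3x3 intrinsics, pixels), "D" ([k1, k2, p1, p2, k3] as OpenCV has them; the pictures are not rectified), "cam_to_world" (4x4, takes a point from camera to world coordinates); the wrist camera has in their place "tool_from_camera" (4x4, takes a point from camera to tool coordinates, whose origin is the TCP and whose axes are the tool frame's). Camera axes: x right, y up, looking along -z (the intrinsics and any distortion apply to the point x, -y, -z); pixel columns grow to the right and rows downward; lengths in mm; the calibration is good to about 2 mm. A picture is of the moment at which its call begins: read the wrist's pose just before it.
A pose or a line that the arm cannot do raises arm.MotionError and nothing moves.
- arm.hand_in(): hands the job in, once; it reports no verdict.
The state is a dict: "time": time; "joint_positions": joint angles; "dq": joint speeds; "effort": joint torques, N m; "tool_pos": TCP position; "eef_rot": TCP orientation; "contact_force": force on the tool from outside, world axes, zero at the start; "ft_torque": the same for the moment, N m; "width": finger opening in mm.
Only numpy, scipy, OpenCV 4.12 (cv2) and the standard library are available. Lean on these libraries where they do the work, as an engineer would, in place of code of your own. Each camera call takes 0.05 s, during which the arm holds its last target.

## Working session

There is one attempt and no reset: what is moved stays moved. The work goes in short steps, each a Python script; the robot and the scene stay as the last script left them, time stands still between calls to the robot, and variables do not carry over. Pictures are saved under pics/ and viewed, and the job is handed in when it is done.

```bash
mkdir -p pics; ls
python3 - <<'E'
from cell import arm
import cv2,pickle
d={}
for n in("scene","top"):
    s=arm.snapshot(n);d[n]=s
    cv2.imwrite(f"pics/{n}0.png",s["color"][:,:,::-1])
    print(n,s["K"].tolist(),s["D"],s["cam_to_world"].round(3).tolist())
pickle.dump(d,open("s0.pkl","wb"))
print(arm.get_obs())
E
```

```text
pics
scene [[445.9511013458569, 0.0, 321.9129080988942], [0.0, 445.9511013458569, 194.6574175260755], [0.0, 0.0, 1.0]] [-0.1214116  0.         0.         0.         0.       ] [[-0.941, 0.268, -0.208, 393.228], [-0.339, -0.756, 0.56, 639.694], [-0.007, 0.598, 0.802, 1033.523], [0.0, 0.0, 0.0, 1.0]]
top [[442.4246965103977, 0.0, 320.4265140799627], [0.0, 442.4246965103977, 203.82410712108248], [0.0, 0.0, 1.0]] [-0.04719844  0.          0.          0.          0.        ] [[0.021, 0.981, -0.191, 425.142], [-1.0, 0.02, -0.004, 0.401], [-0.0, 0.191, 0.982, 1138.636], [0.0, 0.0, 0.0, 1.0]]
{'time': 0.1, 'joint_positions': array([ 1.04087753e+00,  2.21144844e-01,  1.52750360e+00,  5.08600838e-06,
        1.39468213e+00, -1.26138882e-01]), 'dq': array([-0.00056683, -0.00112246, -0.00247039,  0.00164152,  0.00078992,
        0.00145661]), 'effort': array([ 1.07401134e-03, -4.98237383e+01, -3.90549231e+01, -3.45789167e-04,
        5.57004751e-03, -3.94544122e-05]), 'tool_pos': array([245.28289803, 574.21325018, 200.00651813]), 'eef_rot': array([ 8.34534857e-01,  5.50954460e-01, -7.80755095e-04,  3.81479339e-04]), 'contact_force': array([-0.76136128,  0.0298182 ,  0.00884586]), 'ft_torque': array([ 0.03671919, -0.0218171 , -0.03184887]), 'width': 85.46561284697034}
```

View pics/scene0.png

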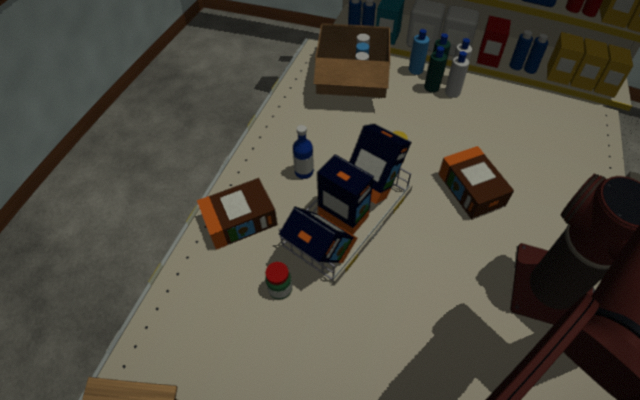

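View pics/top0.png

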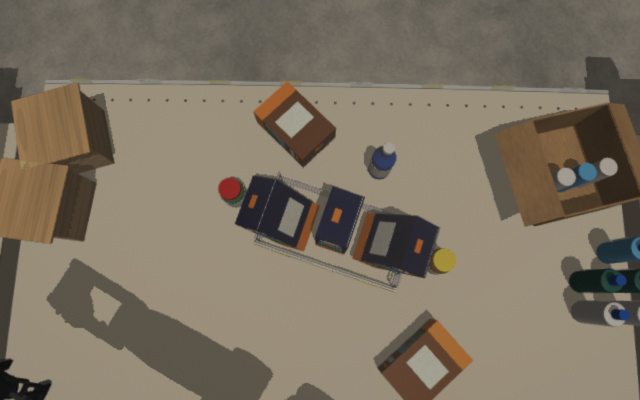

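```bash
cat > h.py <<'E'
import numpy as np,cv2,pickle
def rays(s,px):
    px=np.asarray(px,float).reshape(-1,1,2)
    u=cv2.undistortPoints(px,s["K"],s["D"]).reshape(-1,2)
    d=np.c_[u[:,0],-u[:,1],-np.ones(len(u))]
    T=s["cam_to_world"]; return T[:3,3],d@T[:3,:3].T
def onz(s,px,z):
    o,d=rays(s,px); t=(z-o[2])/d[:,2]; return o+d*t[:,None]
def cloud(s):
    h,w=s["depth"].shape; v,u=np.mgrid[:h,:w]
    o,d=rays(s,np.c_[u.ravel(),v.ravel()])
    return (o+d*s["depth"].ravel()[:,None]).reshape(h,w,3)
E
python3 - <<'E'
from h import *
d=pickle.load(open("s0.pkl","rb"))
im=d["top"]["color"][:,:,::-1]
cv2.imwrite("pics/topcrop.png",cv2.resize(im[140:310,200:470],None,fx=2.9,fy=2.9,interpolation=cv2.INTER_CUBIC))
im=d["scene"]["color"][:,:,::-1]
cv2.imwrite("pics/scenecrop.png",cv2.resize(im[110:310,240:440],None,fx=3,fy=3,interpolation=cv2.INTER_CUBIC))
c=cloud(d["top"])
for p in [(230,189),(444,260),(384,158),(337,214),(260,205),(290,215),(420,245),(384,240),(340,260)]:
    print(p,c[p[1],p[0]].round(0),onz(d["top"],[p],95)[0].round(0))
s=d["top"];hsv=cv2.cvtColor(s["color"],cv2.COLOR_RGB2HSV)
for nm,lo,hi in[("red",(174,120,80),(180,255,255)),("red2",(0,150,80),(5,255,255)),("yel",(24,120,80),(32,255,255))]:
    m=cv2.inRange(hsv,lo,hi);n,l,st,ce=cv2.connectedComponentsWithStats(m)
    for i in range(1,n):
        if st[i,4]>60: print(nm,st[i],ce[i].round(1),onz(s,[ce[i]],95)[0].round(1))
# middle carton top
X=c;m=(abs(X[...,2]-180)<6)&(X[...,0]>300)&(X[...,0]<600)&(abs(X[...,1])<120)
m=cv2.morphologyEx(m.astype(np.uint8),cv2.MORPH_OPEN,np.ones((3,3)))
n,l,st,ce=cv2.connectedComponentsWithStats(m)
for i in range(1,n):
    if st[i,4]>200:
        P=X[l==i]; r=cv2.minAreaRect(P[:,:2].astype(np.float32)); print("top",st[i],P.mean(0).round(1),r)
E
```

```text
(230, 189) [660. 225.  96.] [660. 225.  95.]
(444, 260) [ 500. -289.   95.] [ 500. -289.   95.]
(384, 158) [ 733. -142.  139.] [ 746. -149.   95.]
(337, 214) [590. -32. 180.] [604. -35.  95.]
(260, 205) [606. 138. 182.] [622. 150.  95.]
(290, 215) [595.  75. 122.] [600.  77.  95.]
(420, 245) [ 525. -214.  177.] [ 534. -233.   95.]
(384, 240) [ 541. -144.  122.] [ 544. -147.   95.]
(340, 260) [501. -48.   0.] [495. -44.  95.]
red2 [219 178  22  22 369] [229.2 188.4] [661.9 226.9  95. ]
yel [433 249  23  23 400] [444.  259.9] [ 499.8 -288.8   95. ]
top [ 316  210   44   37 1180] [563.1 -33.7 180.9] ((569.3692626953125, -33.209564208984375), (75.93508911132812, 86.3105239868164), 72.21925354003906)
```

View pics/topcrop.png

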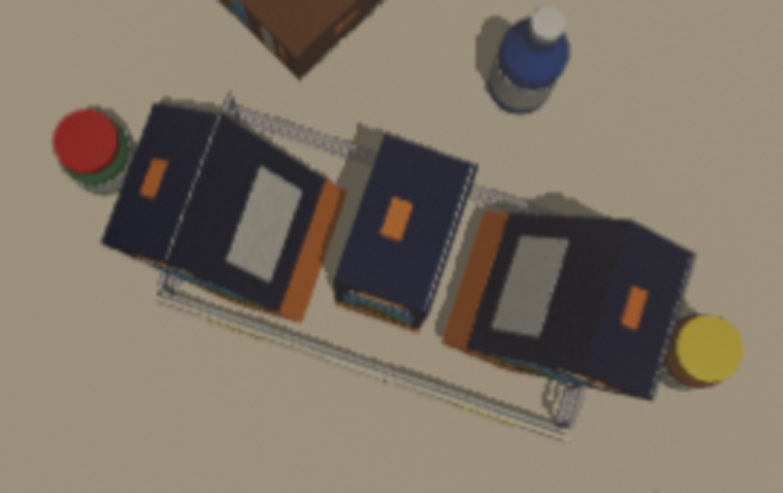

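View pics/scenecrop.png

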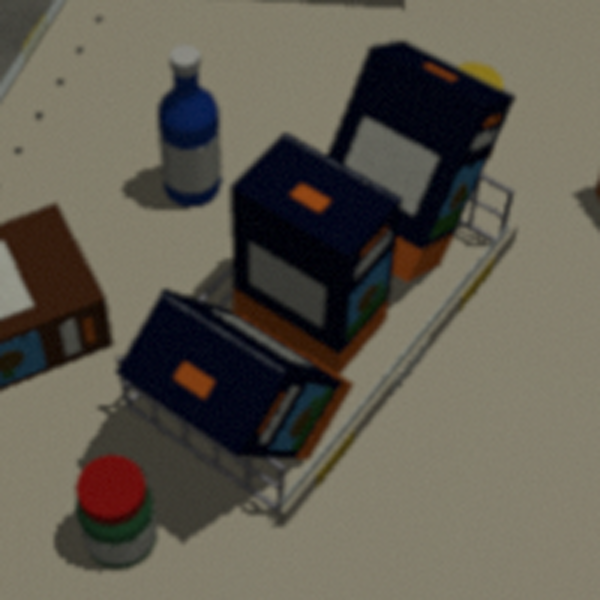

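Run:
```python
from h import *
d=pickle.load(open("s0.pkl","rb"));s=d["top"]
g=lambda x,y:((x+.5)/2.9-.5+200,(y+.5)/2.9-.5+140)
def P(n,x,y,z): p=onz(s,[g(x,y)],z)[0];print(n,p.round(1));return p
a=P("L out f",102,243,151);b=P("L out r",155,102,151)
e=P("R out f",655,398,151);f=P("R out r",694,252,151)
m=[P("M rl",383,135,180),P("M rr",477,166,180),P("M fl",337,290,180)]
mc=(m[1]+m[2])/2;print("Mc",mc, P("Mpatch",396,219,180))
for u,v in((a,b),(e,f),(m[2],m[0])):
    w=v-u;print(np.linalg.norm(w),np.degrees(np.arctan2(w[1],w[0])),(u+v)/2)
w=m[0]-m[1];print(np.linalg.norm(w),np.degrees(np.arctan2(-w[0],w[1])))
P("fence l top",160,292,30);P("fence r top",568,428,30)
# plane fits of upper end faces
c=cloud(s)
for n,pts in(("L",[(110,240),(158,108),(212,116),(160,255)]),("R",[(598,372),(650,390),(688,258),(634,228)])):
    q=np.array([g(*p) for p in pts]).round().astype(np.int32);mk=np.zeros((400,640),np.uint8);cv2.fillConvexPoly(mk,q,1);mk=cv2.erode(mk,np.ones((3,3)))
    X=c[mk>0];c0=X.mean(0);n_=np.linalg.svd(X-c0)[2][2];n_*=np.sign(n_[2]);r=((X-c0)@n_).std()
    print(n,c0.round(1),n_.round(3),np.degrees(np.arccos(n_[2])),np.degrees(np.arctan2(n_[1],n_[0])),r)
```

```text
L out f [568.2 197.1 151. ]
L out r [682.3 161.4 151. ]
R out f [ 457.6 -231.1  151. ]
R out r [ 570.7 -264.1  151. ]
M rl [652.2 -19.7 180. ]
M rr [629.4 -91.9 180. ]
M fl [532.2  12.9 180. ]
Mpatch [587.1 -30.6 180. ]
Mc [580.80336098 -39.51613208 180.        ] [587.08257448 -30.59376456 180.        ]
119.53499385786046 -17.375923980210807 [625.24896697 179.26202063 151.        ]
117.77919973591949 -16.29222657129022 [ 514.15055863 -247.62470428  151.        ]
124.33161064094759 -15.18045242910011 [592.20300156  -3.42349115 180.        ]
75.70021227481128 -17.52840409767797
fence l top [543.9 168.3  30. ]
fence r top [ 435.  -184.5   30. ]
L [614.3 149.3 178.5] [0.301 0.927 0.222] 77.14589795306577 72.03315790957731 10.641923718500117
R [ 521.7 -217.4  175.5] [-0.24  -0.944  0.228] 76.84236842095672 -104.25921105067724 11.250526327704815
```

```bash
cat >> h.py <<'E'
from scipy.spatial.transform import Rotation as Ro
YAW=np.radians(-17.1);C=np.array([577.4,-35.1])
XB=np.array([np.cos(YAW),np.sin(YAW),0]);YB=np.array([-np.sin(YAW),np.cos(YAW),0])
def B(x,y,z): return np.r_[C,0]+x*XB+y*YB+np.array([0,0,z])
def inB(p): q=np.asarray(p)-np.r_[C,0]; return np.array([q@XB,q@YB,q[2]])
def Q(sg=1):
    z=np.array([0,0,-1.]);return Ro.from_matrix(np.c_[sg*XB,np.cross(z,sg*XB),z]).as_quat()
E
python3 - <<'E'
from cell import arm
from h import *
for sg in(1,-1):
    for p in(B(-17,270,260),B(-17,270,130),B(-17,190,130),B(2,-270,260),B(2,-190,130)):
        j=arm.ik(p,Q(sg));print(sg,p.round(0),None if j is None else np.round(j,2))
E
```

```text
1 [641. 228. 260.] [ 0.23  0.32  1.29 -0.    1.53  0.52]
1 [641. 228. 130.] [ 0.23  0.4   1.44 -0.    1.3   0.52]
1 [617. 151. 130.] [ 0.12  0.3   1.57 -0.    1.27  0.42]
1 [ 500. -294.  260.] [-0.67  0.08  1.57 -0.    1.49 -0.37]
1 [ 523. -217.  130.] [-0.53  0.14  1.75 -0.    1.25 -0.23]
-1 [641. 228. 260.] [ 0.23  0.32  1.29 -0.    1.53 -2.62]
-1 [641. 228. 130.] [ 0.23  0.4   1.44 -0.    1.3  -2.62]
-1 [617. 151. 130.] None
-1 [ 500. -294.  260.] None
-1 [ 523. -217.  130.] None
```

Run:
```python
from cell import arm
from h import *
arm.move_gripper(0)
arm.move_ptp(B(-17,268,270),Q())
arm.line_to(B(-17,268,130))
o=arm.get_obs();print(o["time"],inB(o["tool_pos"]).round(1),o["contact_force"].round(1),o["width"])
for n in("scene","top"):
    s=arm.snapshot(n);im=s["color"][:,:,::-1]
    cr=im[90:310,210:450] if n=="scene" else im[130:320,200:470]
    cv2.imwrite(f"pics/{n}1.png",cv2.resize(cr,None,fx=2.7,fy=2.7,interpolation=cv2.INTER_CUBIC))
```

```text
3.8667 [-16.2 268.5 131.5] [-0.6  1.1  0.2] 0.20878970613347536
```

View pics/scene1.png

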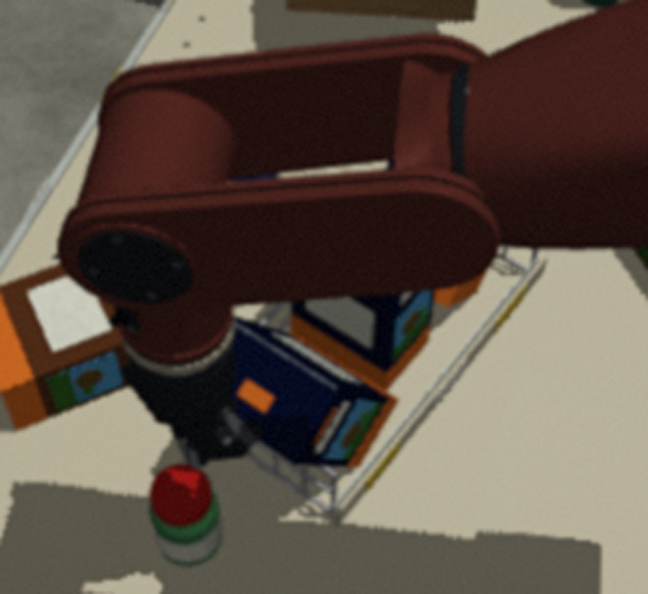

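View pics/top1.png

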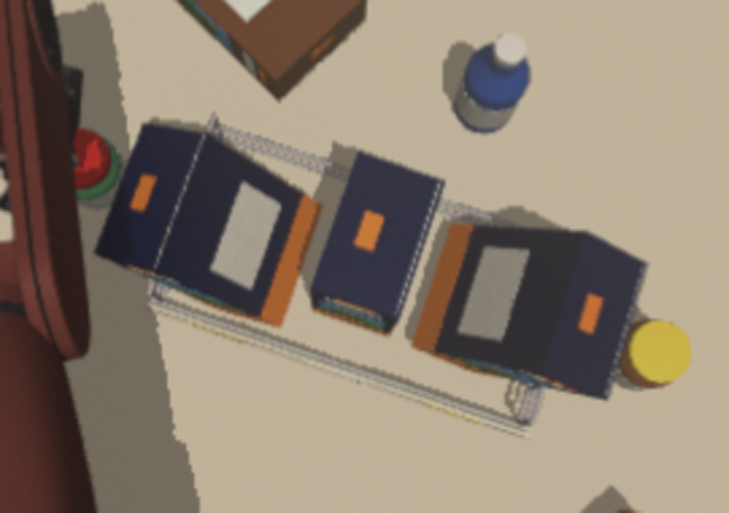

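Run:
```python
from cell import arm
from h import *
f0=arm.get_obs()["contact_force"]
for y in list(range(246,203,-3)):
    r=arm.line_to(B(-17,y,130),rate=30,stop_force=12)
    o=arm.get_obs();print(y,r,inB(o["tool_pos"]).round(1),((o["contact_force"]-f0)@np.c_[XB,YB,[0,0,1]]).round(1),round(o["time"],1))
    if r: break
s=arm.snapshot("top");im=s["color"][:,:,::-1]
cv2.imwrite(f"pics/top2.png",cv2.resize(im[130:320,200:470],None,fx=2.7,fy=2.7,interpolation=cv2.INTER_CUBIC))
```

```text
246 False [-17.  246.1 130. ] [-0.5 -1.   0.8] 4.8
243 False [-17.  242.9 129.9] [ 0.3 -1.   0.6] 5.1
240 False [-17.  239.8 130. ] [ 1.1 -2.3 -0.6] 5.3
237 False [-17.  236.8 130. ] [ 0.5 -1.8 -0.1] 5.6
234 False [-17.  233.8 130. ] [-0.5 -1.1  0.5] 5.8
231 False [-17.  230.8 130. ] [-0.7 -1.8  0.7] 6.1
228 False [-17.  227.8 130. ] [ 0.7 -0.6  0.4] 6.3
225 False [-17.  224.8 130. ] [ 1.  -1.2  0.5] 6.6
222 False [-17.  221.8 130. ] [-0.2 -1.9  0.7] 6.8
219 False [-17.  218.8 130. ] [ 0.  -0.6  0.1] 7.1
216 False [-17.  215.8 130. ] [ 0.4 -0.5 -0.1] 7.3
213 False [-16.7 213.4 130.7] [-0.6  1.2  3.9] 7.6
210 False [-16.4 211.1 131.7] [-1.6  2.3  7.2] 7.8
207 False [-16.1 208.9 132.7] [-2.6  3.8 11.1] 8.1
204 False [-15.8 206.6 133.7] [-3.2  5.9 13.3] 8.3
```

View pics/top2.png

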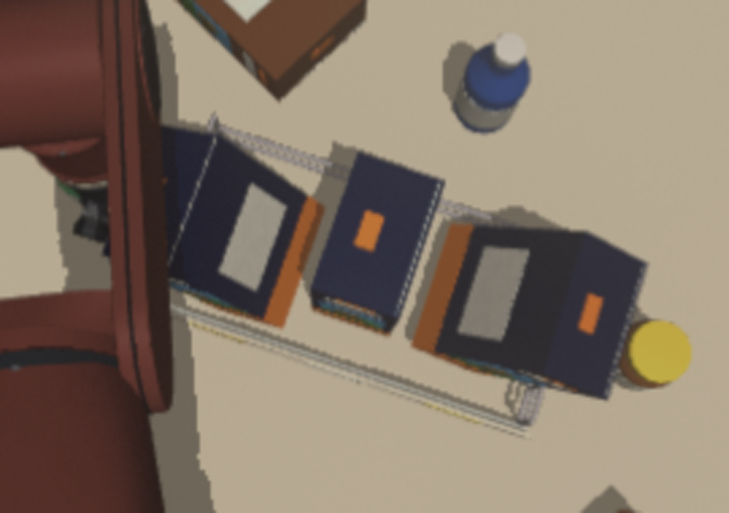

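```bash
cat >> h.py <<'E'
def QT(t,s):
    t=np.radians(t);z=-np.cos(t)*np.array([0,0,1.])-s*np.sin(t)*YB
    return Ro.from_matrix(np.c_[XB,np.cross(z,XB),z]).as_quat()
def log(arm,f0=0):
    o=arm.get_obs();print(inB(o["tool_pos"]).round(1),((o["contact_force"]-f0)@np.c_[XB,YB,[0,0,1]]).round(1),round(o["time"],1))
def pic(arm,n,k):
    im=arm.snapshot(n)["color"][:,:,::-1]
    cr=im[90:310,210:450] if n=="scene" else im[130:320,200:470]
    cv2.imwrite(f"pics/{n}{k}.png",cv2.resize(cr,None,fx=2.7,fy=2.7,interpolation=cv2.INTER_CUBIC))
E
python3 - <<'E'
from cell import arm
from h import *
for s in(1,-1):
    for y in (260,195):
        p=B(-17 if s>0 else 2,s*y,145);print(arm.ik(p,QT(22,s)))
arm.line_to(B(-17,218,131),rate=30);log(arm)
arm.line_to(B(-17,262,150),rate=80);log(arm)
pic(arm,"top",3)
arm.line_to(B(-17,262,150),ori=QT(22,1));log(arm)
pic(arm,"scene",3)
E
```

```text
[ 0.37201476  0.60449106  1.17946705 -0.29805407  1.60214877  0.69792864]
[ 0.30090119  0.50037006  1.32677963 -0.31462376  1.5401125   0.64500937]
[-0.85741897  0.28005246  1.61463279  0.32511512  1.46383985 -0.62946836]
[-0.76358107  0.22499526  1.68098378  0.34527135  1.42395474 -0.54869147]
[-17.2 217.6 130.3] [0.7 0.4 0.2] 9.0
[-17.2 262.  149.8] [-0.3  0.5 -0.5] 9.8
[-17.3 262.  148.7] [ 0.8 -1.   0.1] 10.3
```

View pics/top3.png

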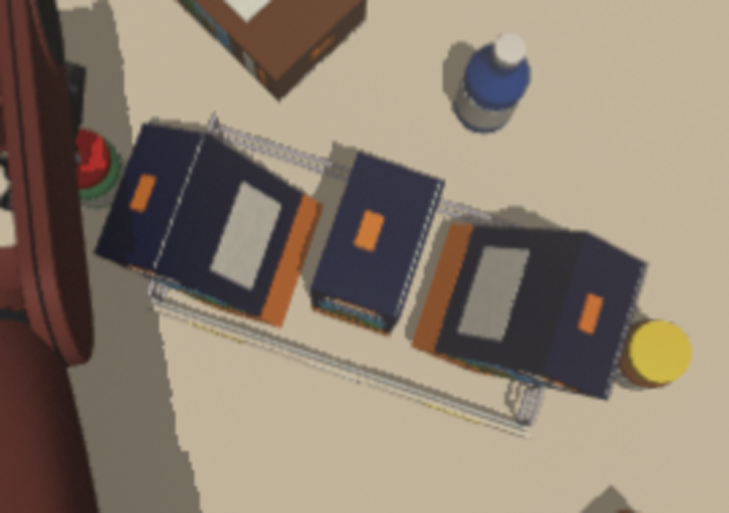

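View pics/scene3.png

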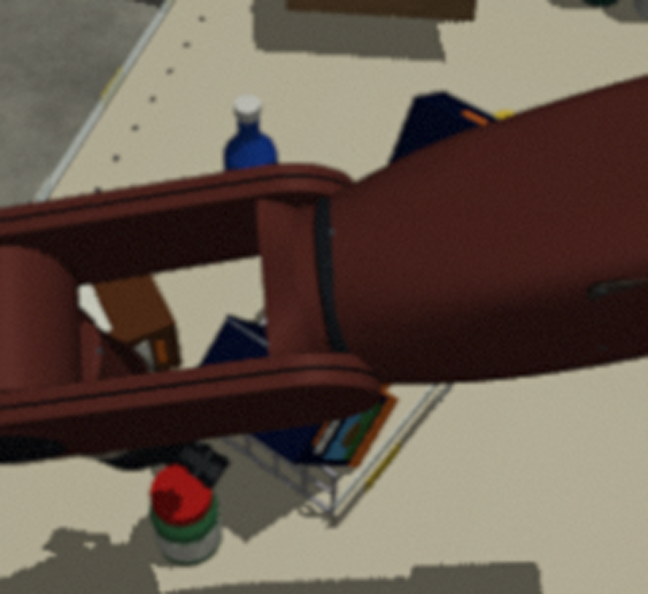

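Run:
```python
from cell import arm
from h import *
q=QT(22,1)
arm.line_to(B(-17,245,140),ori=q,rate=80)
f0=arm.get_obs()["contact_force"];log(arm,f0)
for y in list(range(232,202,-5)):
    r=arm.line_to(B(-17,y,140),rate=40,stop_force=8);print(y,r,end=" ");log(arm,f0)
    if r: break
pic(arm,"top",4)
```

```text
[-16.6 243.8 140.7] [0. 0. 0.] 10.8
232 False [-17.  231.9 140.1] [-0.  -0.   1.1] 11.3
227 False [-17.  226.8 140. ] [ 0.6 -0.6  1.1] 11.6
222 False [-17.  221.8 140. ] [ 0.2 -0.1  1.2] 11.8
217 False [-17.  216.7 140. ] [ 0.2 -0.5  1.4] 12.1
212 False [-17.  211.7 140. ] [0.1 0.4 1. ] 12.4
207 False [-17.  206.7 140. ] [-0.5  1.1  1.2] 12.7
```

View pics/top4.png

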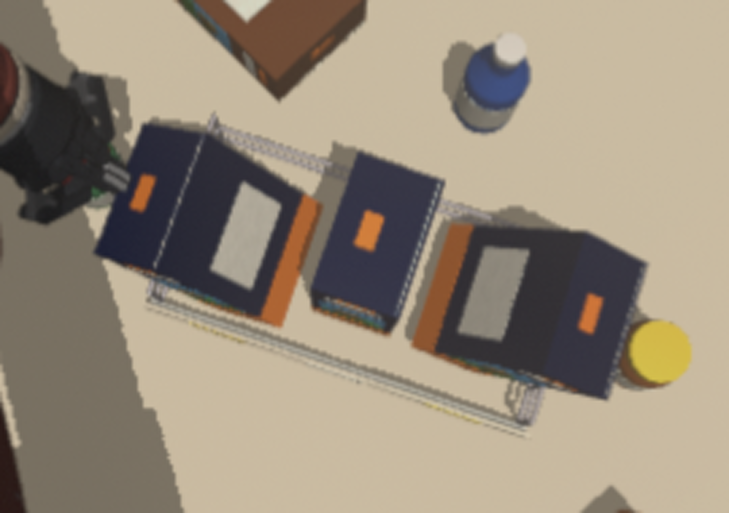

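Run:
```python
from cell import arm
from h import *
arm.line_to(B(-22,214,140),rate=60)
arm.line_to(B(-22,207,140),rate=60)
f0=arm.get_obs()["contact_force"];log(arm,f0)
for y in (203,200,197,194,191):
    r=arm.line_to(B(-22,y,140),rate=20,stop_force=12);print(y,r,end=" ");log(arm,f0)
    if r: break
pic(arm,"top",5)
```

```text
[-21.9 206.4 140. ] [0. 0. 0.] 13.3
203 False [-22.  202.9 140. ] [-0.3  0.7 -0.1] 13.6
200 False [-22.  199.9 140. ] [-0.3  0.5 -0.3] 13.9
197 False [-22.  196.8 140. ] [-0.1  1.8 -0. ] 14.2
194 False [-22.  193.9 140. ] [-0.2  1.6 -0.5] 14.5
191 False [-22.  190.9 140. ] [-0.1  0.9 -0. ] 14.8
```

View pics/top5.png

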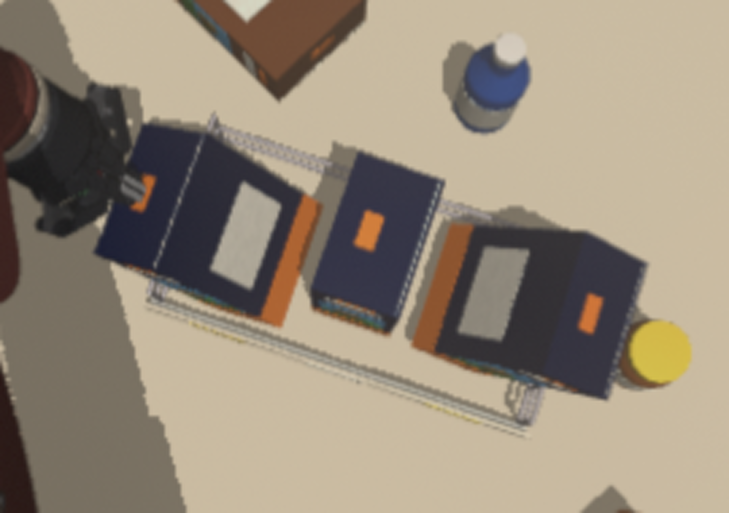

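```bash
cat >> h.py <<'E'
def proj(s,P):
    P=np.atleast_2d(P);T=np.linalg.inv(s["cam_to_world"]);c=P@T[:3,:3].T+T[:3,3]
    c=c*[1,-1,-1];return cv2.projectPoints(c.reshape(-1,1,3),np.zeros(3),np.zeros(3),s["K"],s["D"])[0].reshape(-1,2)
E
python3 - <<'E'
from cell import arm
from h import *
s=arm.snapshot("top");pickle.dump(s,open("s5.pkl","wb"))
o=arm.get_obs();tp=o["tool_pos"];R=Ro.from_quat(o["eef_rot"]).as_matrix()
print(tp,R.round(2).tolist())
for k in(0,20,40):
    print(k,(proj(s,tp-k*R[:,2])-[200,130])*2.7, inB(tp-k*R[:,2]))
c=cloud(s)
for y in range(178,200,3):
    for x in(240,243,246,249,252,255,258): 
        q=c[y,x];print(inB(q).round(0).tolist() if s["depth"][y,x]>0 else None,end=" ")
    print()
E
```

```text
[612.54466067 153.92266544 139.99438322] [[0.96, -0.27, -0.11], [-0.29, -0.89, -0.36], [0.0, 0.37, -0.93]]
0 [[149.99940859 203.8448797 ]] [-21.98926485 191.00049072 139.99438322]
20 [[138.40962538 196.93365093]] [-21.98919182 198.49137344 158.53856495]
40 [[126.40646691 189.77451951]] [-21.98911879 205.98225617 177.08274668]
[14.0, 228.0, 216.0] [12.0, 217.0, 237.0] [16.0, 213.0, 226.0] [61.0, 261.0, -0.0] [34.0, 218.0, 153.0] [36.0, 211.0, 157.0] [37.0, 203.0, 163.0] 
[7.0, 225.0, 219.0] [7.0, 216.0, 231.0] [10.0, 211.0, 227.0] [53.0, 257.0, 4.0] [28.0, 216.0, 150.0] [29.0, 208.0, 157.0] [30.0, 200.0, 164.0] 
[-4.0, 215.0, 250.0] [2.0, 215.0, 225.0] [5.0, 210.0, 221.0] [19.0, 220.0, 153.0] [20.0, 212.0, 156.0] [21.0, 204.0, 165.0] [22.0, 197.0, 168.0] 
[-9.0, 214.0, 245.0] [-6.0, 210.0, 238.0] [36.0, 260.0, 1.0] [12.0, 218.0, 151.0] [13.0, 209.0, 160.0] [14.0, 201.0, 166.0] [16.0, 194.0, 169.0] 
[-15.0, 213.0, 239.0] [-10.0, 211.0, 221.0] [-7.0, 207.0, 215.0] [4.0, 213.0, 160.0] [6.0, 207.0, 160.0] [8.0, 199.0, 166.0] [9.0, 192.0, 170.0] 
[-17.0, 217.0, 214.0] [-16.0, 209.0, 223.0] [-13.0, 205.0, 213.0] [-7.0, 204.0, 192.0] [-0.0, 204.0, 163.0] [1.0, 197.0, 165.0] [2.0, 189.0, 174.0] 
[-25.0, 212.0, 227.0] [-20.0, 211.0, 206.0] [-18.0, 204.0, 207.0] [-14.0, 200.0, 198.0] [-10.0, 198.0, 179.0] [-6.0, 193.0, 172.0] [-5.0, 186.0, 176.0] 
[-30.0, 210.0, 223.0] [-27.0, 206.0, 216.0] [-23.0, 204.0, 200.0] [-20.0, 199.0, 194.0] [-17.0, 195.0, 183.0] [-13.0, 191.0, 172.0] [-11.0, 184.0, 176.0]
```

Run:
```python
from h import *
s=pickle.load(open("s0.pkl","rb"))["top"];c=cloud(s)
for y in range(195,225,4):
    for x in range(232,275,4):
        q=c[y,x];print(inB(q).round(0).astype(int).tolist() if s["depth"][y,x]>0 else None,end=" ")
    print()
```

```text
[-10, 263, 95] [-7, 253, 97] [0, 251, 69] [6, 246, 52] [-7, 212, 157] [-5, 202, 164] [-3, 192, 170] [-2, 182, 177] [0, 172, 184] [2, 163, 188] [4, 154, 192] 
[-17, 263, 83] [-12, 257, 68] [-8, 249, 63] [-18, 218, 155] [-16, 208, 161] [-14, 198, 168] [-12, 189, 171] [-10, 179, 178] [-9, 169, 186] [-6, 160, 190] [-2, 153, 181] 
[-23, 267, 53] [-19, 258, 50] [-14, 252, 35] [-27, 215, 153] [-25, 204, 165] [-23, 194, 171] [-21, 185, 176] [-19, 175, 184] [-17, 166, 188] [-15, 156, 194] [-11, 150, 180] 
[-26, 277, -2] [-23, 267, -2] [-20, 256, 2] [-36, 211, 157] [-34, 201, 165] [-32, 191, 172] [-30, 181, 180] [-28, 172, 184] [-26, 162, 190] [-24, 154, 192] [-19, 148, 178] 
[-36, 273, 0] [-33, 262, 3] [-47, 218, 153] [-44, 208, 157] [-43, 197, 168] [-41, 188, 173] [-38, 179, 175] [-37, 168, 187] [-34, 159, 190] [-31, 152, 185] [-27, 145, 176] 
[-46, 270, -2] [-44, 258, 6] [-56, 214, 157] [-54, 204, 163] [-52, 194, 170] [-49, 184, 174] [-47, 175, 180] [-45, 165, 188] [-43, 156, 191] [-39, 150, 181] [-35, 142, 174] 
[-56, 266, -2] [-67, 221, 150] [-65, 210, 161] [-62, 200, 164] [-60, 191, 170] [-58, 180, 178] [-56, 171, 182] None [-51, 153, 189] [-47, 147, 178] [-43, 140, 168] 
[-66, 262, -2] [-76, 216, 156] [-73, 207, 160] [-71, 196, 169] [-69, 187, 173] [-67, 177, 181] [-64, 167, 187] [-62, 158, 194] [-59, 151, 184] [-55, 144, 176] [-51, 137, 167]
```

Run:
```python
from cell import arm
from h import *
arm.line_to(B(-22,250,162),rate=120);log(arm)
s=arm.snapshot("top");w=arm.snapshot("wrist");sc=arm.snapshot("scene");pickle.dump((s,w,sc,arm.get_obs()),open("s6.pkl","wb"))
cv2.imwrite("pics/wrist6.png",w["color"][:,:,::-1])
print(w["K"],w["tool_from_camera"].round(2))
im=cv2.resize(s["color"][130:250,200:320,::-1],None,fx=5,fy=5,interpolation=cv2.INTER_CUBIC)
im2=cv2.resize(sc["color"][150:300,210:360,::-1],None,fx=4,fy=4,interpolation=cv2.INTER_CUBIC)
o=arm.get_obs();tp=o["tool_pos"];R=Ro.from_quat(o["eef_rot"]).as_matrix()
for k in(0,20,40):
    p=(proj(s,tp-k*R[:,2])[0]-[200,130])*5;cv2.circle(im,tuple(int(v) for v in p),4,(0,255,0),1)
    p=(proj(sc,tp-k*R[:,2])[0]-[210,150])*4;cv2.circle(im2,tuple(int(v) for v in p),4,(0,255,0),1)
cv2.imwrite("pics/top6.png",im);cv2.imwrite("pics/scene6.png",im2)
```

```text
[-22.2 249.7 161.6] [ 0.6  0.1 -0.6] 15.6
[[280.66870457   0.         317.29648019]
 [  0.         280.66870457 196.9539896 ]
 [  0.           0.           1.        ]] [[   1.      0.      0.     -0.72]
 [   0.     -0.95   -0.31  -80.24]
 [  -0.      0.31   -0.95 -173.91]
 [   0.      0.      0.      1.  ]]
```

View pics/wrist6.png

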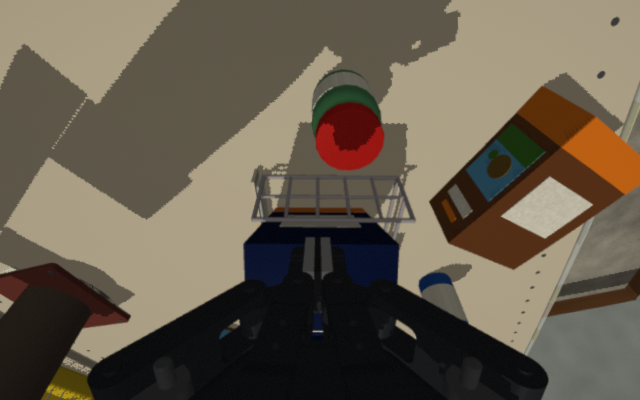

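View pics/top6.png

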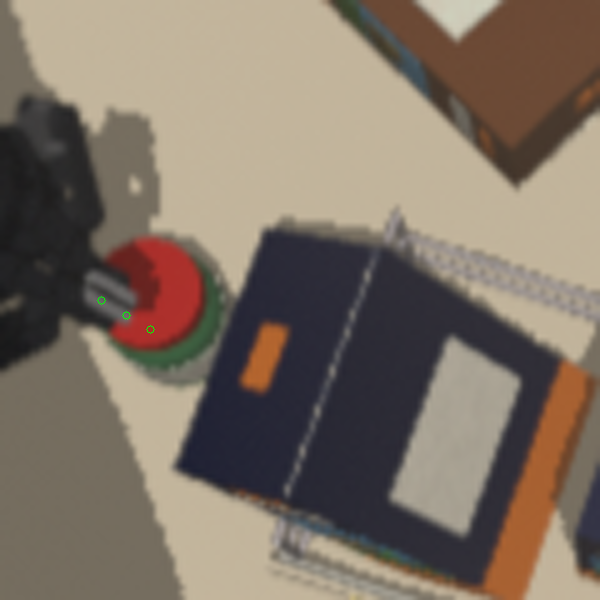

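View pics/scene6.png

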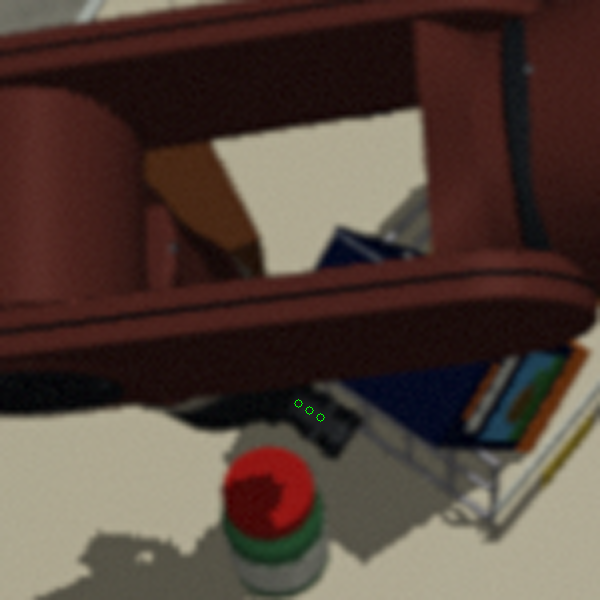

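Run:
```python
from h import *
s,w,sc,o=pickle.load(open("s6.pkl","rb"))
def tri(p,q):
    o1,d1=rays(s,[p]);o2,d2=rays(sc,[q]);d1=d1[0];d2=d2[0]
    A=np.c_[d1,-d2];t=np.linalg.lstsq(A,o2-o1,rcond=None)[0];a=o1+d1*t[0];b=o2+d2*t[1];return (a+b)/2,np.linalg.norm(a-b)
P,e=tri((226.6,189.6),(295,260));R=Ro.from_quat(o["eef_rot"]).as_matrix()
print(P,e,inB(P),R.T@(P-o["tool_pos"]),inB(o["tool_pos"]))
# jar lid top check and carton corners
im=cv2.resize(w["color"][200:360,220:420,::-1],None,fx=4,fy=3.7,interpolation=cv2.INTER_CUBIC);cv2.imwrite("pics/w6c.png",im)
for n,z in(("top",s),("scene",sc)):
    c=cloud(z);u,v=(226,188) if n=="top" else (294,258)
    for dv in(-3,0,3):
        print(n,[(R.T@(c[v+dv,u+du]-o["tool_pos"])).round(0).tolist() for du in(-6,-3,0,3)])
T=w["tool_from_camera"]
h=w["depth"];vv,uu=np.mgrid[:400,:640];ud=cv2.undistortPoints(np.c_[uu.ravel(),vv.ravel()].astype(float).reshape(-1,1,2),w["K"],w["D"]).reshape(-1,2)
X=(np.c_[ud[:,0],-ud[:,1],-np.ones(len(ud))]*h.reshape(-1,1))@T[:3,:3].T+T[:3,3];X=X.reshape(400,640,3)
for v in range(225,300,8): print(v,[X[v,u].round(0).tolist() for u in(296,306,313,318,324,332)])
```

```text
[629.45296867 217.34172108 159.8340975 ] 28.81536628809326 [-24.47618191 256.58770549 159.8340975 ] [-2.38467031 -7.59484034 -1.23024094] [-22.09589372 249.08458452 161.54264923]
top [[7.0, 11.0, -61.0], [11.0, 7.0, -46.0], [31.0, -58.0, 46.0], [33.0, -52.0, 50.0]]
top [[1.0, 11.0, -57.0], [5.0, 11.0, -48.0], [8.0, 12.0, -39.0], [26.0, -50.0, 51.0]]
top [[-4.0, 10.0, -53.0], [-1.0, 11.0, -44.0], [2.0, 12.0, -36.0], [20.0, -50.0, 55.0]]
scene [[-48.0, -2.0, -134.0], [-50.0, 1.0, -126.0], [-55.0, 4.0, -127.0], [-59.0, 8.0, -123.0]]
scene [[-45.0, -7.0, -118.0], [-46.0, -4.0, -108.0], [-57.0, -0.0, -123.0], [-61.0, 3.0, -119.0]]
scene [[56.0, -19.0, 164.0], [-56.0, -8.0, -126.0], [-60.0, -5.0, -123.0], [37.0, -6.0, 168.0]]
225 [[-22.0, 30.0, 80.0], [-12.0, 31.0, 80.0], [-5.0, 31.0, 80.0], [-0.0, 31.0, 82.0], [6.0, 31.0, 81.0], [14.0, 31.0, 81.0]]
233 [[-19.0, 25.0, 50.0], [-11.0, 26.0, 51.0], [-5.0, 26.0, 51.0], [-0.0, 25.0, 51.0], [5.0, 26.0, 51.0], [12.0, 26.0, 51.0]]
241 [[-18.0, 20.0, 26.0], [-7.0, -13.0, -41.0], [-3.0, -13.0, -41.0], [-0.0, -13.0, -41.0], [3.0, -13.0, -41.0], [11.0
[... 251 characters left out ...]
.0, -57.0], [7.0, -9.0, -50.0]]
265 [[-11.0, -9.0, -58.0], [-6.0, -13.0, -64.0], [-3.0, -13.0, -64.0], [-0.0, -13.0, -64.0], [2.0, -13.0, -64.0], [6.0, -12.0, -63.0]]
273 [[-10.0, -15.0, -74.0], [-6.0, -13.0, -71.0], [-3.0, -11.0, -68.0], [-0.0, -11.0, -68.0], [2.0, -12.0, -69.0], [5.0, -13.0, -71.0]]
281 [[-9.0, -15.0, -79.0], [-5.0, -14.0, -78.0], [-3.0, -9.0, -70.0], [-0.0, -8.0, -70.0], [2.0, -14.0, -78.0], [5.0, -13.0, -76.0]]
289 [[-9.0, -14.0, -83.0], [-5.0, -14.0, -83.0], [-3.0, -9.0, -76.0], [-0.0, -3.0, -69.0], [2.0, -13.0, -82.0], [5.0, -14.0, -83.0]]
297 [[-9.0, -13.0, -87.0], [-5.0, -14.0, -87.0], [-3.0, -7.0, -78.0], [-0.0, 1.0, -69.0], [2.0, -10.0, -83.0], [5.0, -14.0, -88.0]]
```

View pics/w6c.png

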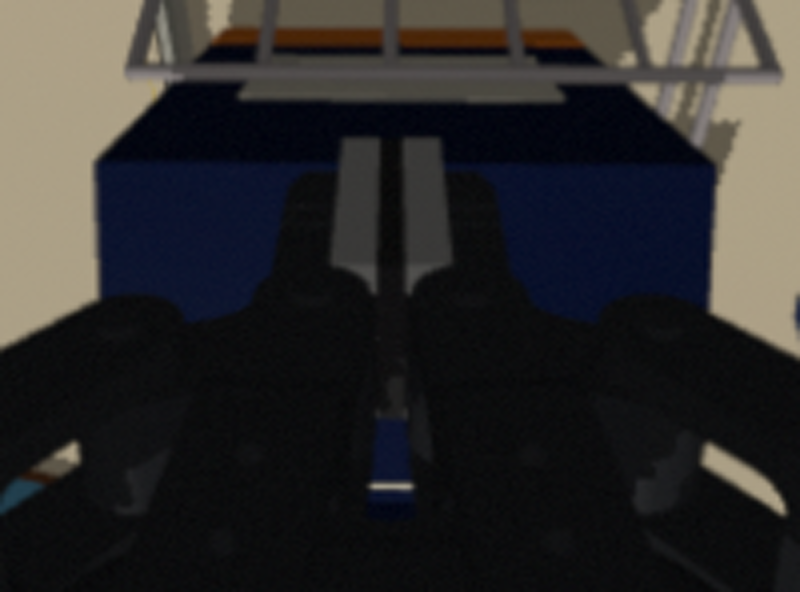

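```bash
cat >> h.py <<'E'
OFF=36.
def TIP(x,y,z,t,s):
    """TCP command so that the measured real tip (36 mm behind TCP) is at bay x,y,z"""
    q=QT(t,s);return B(x,y,z)+OFF*Ro.from_quat(q).as_matrix()[:,2]
def tlog(arm,f0):
    o=arm.get_obs();R=Ro.from_quat(o["eef_rot"]).as_matrix()
    print("tip",inB(o["tool_pos"]-OFF*R[:,2]).round(1),((o["contact_force"]-f0)@np.c_[XB,YB,[0,0,1]]).round(1),round(o["time"],1))
E
python3 - <<'E'
from cell import arm
from h import *
X=-18
arm.line_to(TIP(X,252,140,22,1),ori=QT(22,1),rate=80)
arm.line_to(TIP(X,240,140,22,1),rate=60)
f0=arm.get_obs()["contact_force"];tlog(arm,f0)
for y in(234,230,226,222,218,214):
    z=140+max(0,229-y)*.53
    r=arm.line_to(TIP(X,y,z,22,1),rate=25,stop_force=8);print(r,end=" ");tlog(arm,f0)
    if r: break
pic(arm,"top",7)
E
```

```text
tip [-17.8 239.6 140.5] [0. 0. 0.] 16.9
False tip [-18.  233.9 140. ] [0.7 0.4 0.1] 17.3
False tip [-18.  229.8 140. ] [-0.1 -0.2  0.9] 17.6
False tip [-18.  225.9 141.7] [0.1 0.5 0.8] 18.0
False tip [-17.9 221.8 143.9] [-0.6 -0.4  1.4] 18.3
False tip [-17.9 217.8 146. ] [-0.1  0.5 -0.5] 18.6
False tip [-17.9 213.9 148.1] [-0.2  0.7 -0.4] 19.0
```

View pics/top7.png

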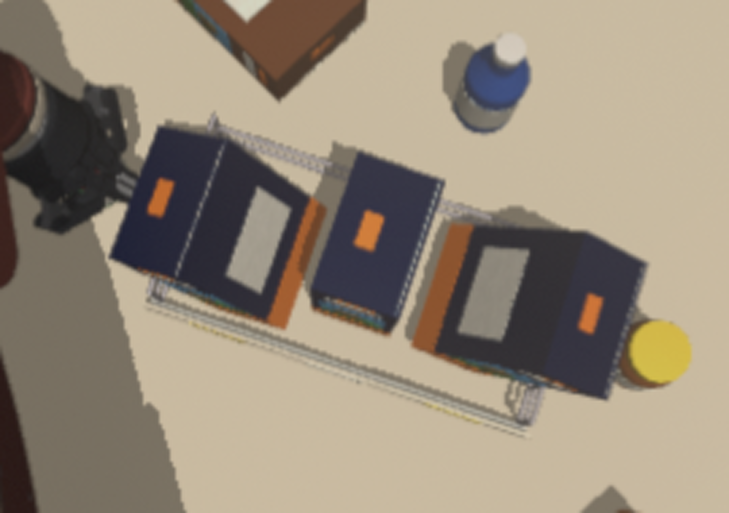

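Run:
```python
from cell import arm
from h import *
X=-18;f0=0
for y in(209,205,202,199,196,194):
    z=140+max(0,229-y)*.53
    r=arm.line_to(TIP(X,y,z,22,1),rate=12,stop_force=8);print(r,end=" ");tlog(arm,f0)
    if r: break
    if y in(202,): pic(arm,"top","8a")
pic(arm,"top",8)
```

```text
False tip [-18.  208.9 150.7] [-0.5  0.6 -0.1] 19.6
False tip [-17.9 204.9 152.8] [-0.   0.8 -0.3] 20.2
False tip [-17.9 201.9 154.4] [ 1.  -1.  -0.5] 20.6
False tip [-18.  198.9 156. ] [-0.2 -1.  -0.7] 21.1
False tip [-18.  196.  157.6] [-0.2 -0.4  0.5] 21.5
False tip [-18.  194.  158.6] [-0.1  0.5 -0.3] 21.9
```

View pics/top8.png

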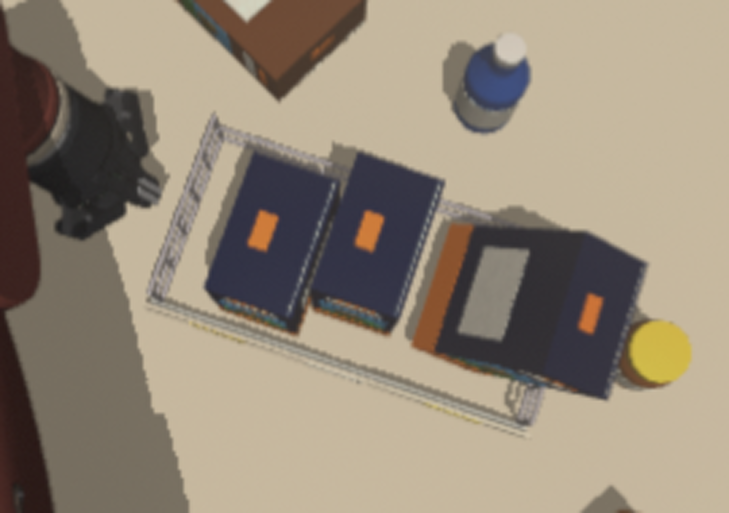

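Run:
```python
from cell import arm
from h import *
arm.line_to(TIP(-18,250,180,22,1),rate=120)
arm.line_to(TIP(-18,250,300,22,1),rate=150)
arm.move_ptp(TIP(2,-262,300,22,-1),QT(22,-1))
arm.line_to(TIP(2,-258,140,22,-1),rate=150)
arm.line_to(TIP(2,-240,140,22,-1),rate=60)
f0=arm.get_obs()["contact_force"];tlog(arm,f0)
for y in(234,230,226,222,218,214):
    z=140+max(0,229-y)*.53
    r=arm.line_to(TIP(2,-y,z,22,-1),rate=20,stop_force=8);print(r,end=" ");tlog(arm,f0)
    if r: break
pic(arm,"top",9)
```

```text
tip [   2.  -239.5  140.2] [0. 0. 0.] 27.1
False tip [   2. -234.  140.] [ 0.9 -0.5  0.1] 27.5
False tip [   2.  -229.9  140. ] [ 1.2 -1.5  0.5] 27.9
False tip [   2.  -225.9  141.7] [ 1.1 -1.4  0.3] 28.2
False tip [   2.  -221.9  143.8] [ 0.3 -1.4 -0.1] 28.6
False tip [   2.  -217.9  145.9] [ 0.7 -0.5  0.6] 29.0
False tip [   2.  -213.9  148. ] [ 0.3 -0.6 -0.2] 29.4
```

View pics/top9.png

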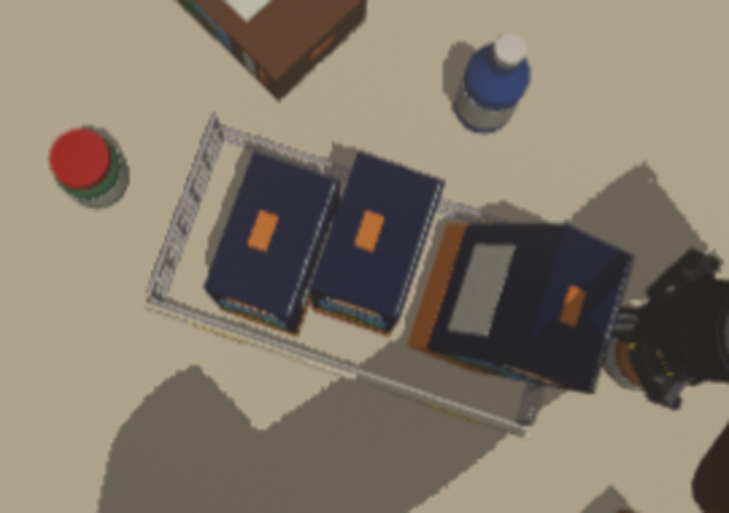

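Run:
```python
from cell import arm
from h import *
for y in(209,205,202,199,196,194):
    z=140+max(0,229-y)*.53
    r=arm.line_to(TIP(2,-y,z,22,-1),rate=12,stop_force=8);print(r,end=" ");tlog(arm,0)
    if r: break
arm.dwell(.3)
pic(arm,"top",10)
```

```text
False tip [   2.  -209.   150.6] [0.4 0.3 0.2] 30.0
False tip [   2.  -205.   152.8] [-0.2  0.   0.2] 30.6
False tip [   2.  -201.9  154.4] [0.4 0.4 1. ] 31.0
False tip [   2.  -198.9  156. ] [ 0.7 -0.2 -0.2] 31.4
False tip [   2.  -195.9  157.6] [-0.2 -0.2  0.3] 31.9
False tip [   2.  -194.   158.6] [ 0.1 -0.8 -0.4] 32.2
```

View pics/top10.png

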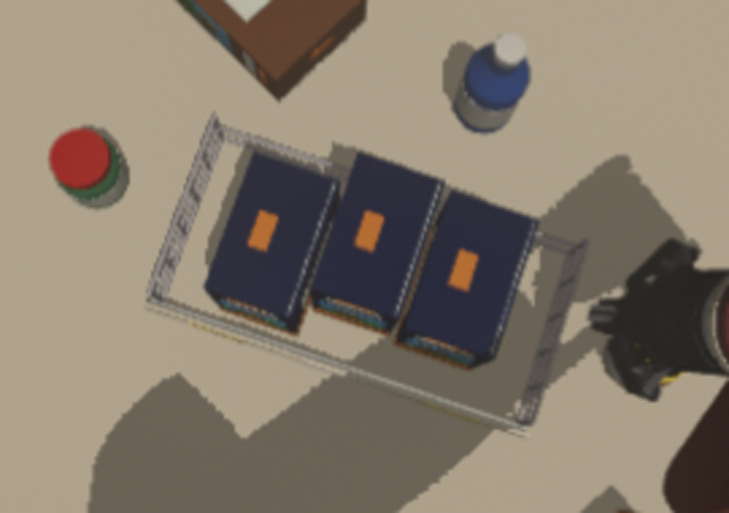

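Run:
```python
from cell import arm
from h import *
arm.line_to(TIP(2,-250,180,22,-1),rate=120)
arm.line_to(TIP(2,-255,300,22,-1),rate=150)
arm.move_ptp(B(-150,-330,330),QT(0,-1))
s=arm.snapshot("top");hsv=cv2.cvtColor(s["color"],cv2.COLOR_RGB2HSV)
im=s["color"][:,:,::-1];cv2.imwrite("pics/top11.png",cv2.resize(im[130:320,200:470],None,fx=2.7,fy=2.7))
pic(arm,"scene",11)
for nm,lo,hi in[("red",(0,150,80),(5,255,255)),("yel",(24,120,80),(32,255,255)),("patch",(6,150,90),(17,255,255))]:
    n,l,st,ce=cv2.connectedComponentsWithStats(cv2.inRange(hsv,lo,hi))
    for i in range(1,n):
        if st[i,4]>40 and 210<ce[i][0]<460 and 170<ce[i][1]<300:
            z=180 if nm=="patch" else 95;P=onz(s,[ce[i]],z)[0];print(nm,st[i,4],inB(P).round(1),P.round(1))
X=cloud(s);Bq=np.array([inB(p) for p in X.reshape(-1,3)]).reshape(X.shape)
for y0 in(-85,0,85):
    m=(abs(X[...,2]-180)<8)&(abs(Bq[...,1]-y0)<44)&(abs(Bq[...,0])<90)
    P=Bq[m];r=cv2.minAreaRect(P[:,:2].astype(np.float32));A=np.c_[P[:,:2],np.ones(len(P))];k=np.linalg.lstsq(A,P[:,2],rcond=None)[0]
    print(y0,len(P),P.mean(0).round(1),[np.round(v,1) for v in r],"tilt",k[:2].round(3))
print(arm.get_obs()["time"])
```

```text
red 369 [  3.7 275.2  95. ] [661.9 226.9  95. ]
yel 88 [  14.9 -275.8   95. ] [ 510.6 -303.1   95. ]
patch 94 [-18.4  89.5 180. ] [586.1  55.8 180. ]
patch 95 [  8.5   7.  180. ] [587.6 -30.9 180. ]
patch 95 [  1.8 -75.3 180. ] [ 557.  -107.6  180. ]
-85 1923 [  0.8 -83.2 181. ] [array([  2. , -83.3]), array([ 76.6, 120.9]), np.float64(89.1)] tilt [ 0.003 -0.005]
0 1912 [  7.5  -0.2 181. ] [array([5.9, 2.4]), array([ 83.1, 126. ]), np.float64(89.8)] tilt [ 0.004 -0.001]
85 1887 [-19.4  80.8 180.8] [array([-18.5,  81.2]), array([ 76.5, 120.3]), np.float64(89.1)] tilt [ 0.001 -0.001]
35.0
```

View pics/top11.png

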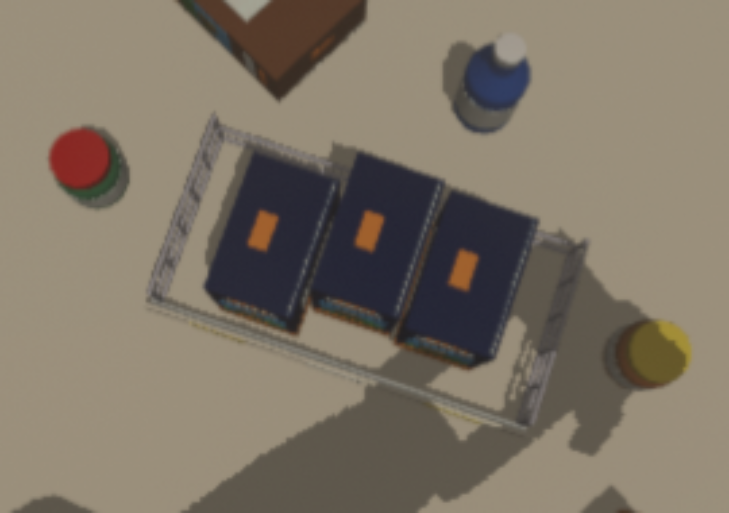

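View pics/scene11.png

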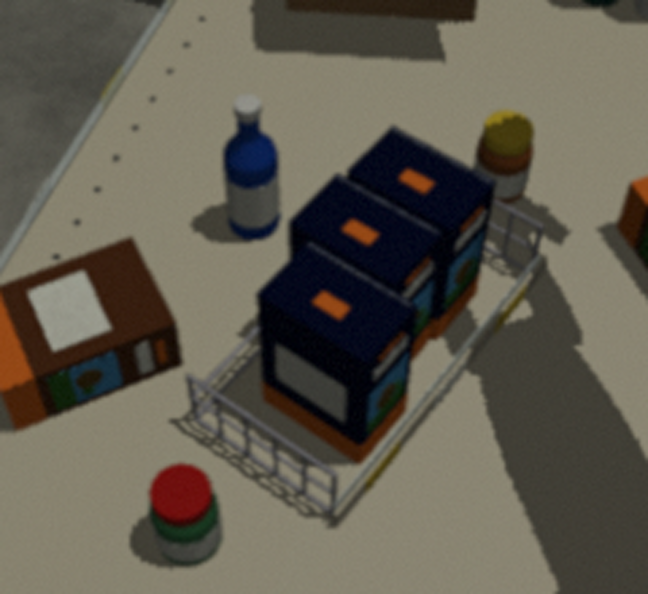

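```bash
python3 -c "
from cell import arm
print(arm.hand_in())"
```

```text
the job is handed in; nothing more can be done
None
```

Both slumped blue cartons now stand upright on their bases beside the middle carton. I pushed each one on its outer top edge with the shut fingertips until it dropped by itself, left first, then right. I handed in just after 35.0 s of the 64 s.

**Last checks:**
- **Cartons:** all three tops measured level (slope 0.005 or less) at about 181 mm. The two pushed cartons face the front to within about 1 degree. They stand at about y = +81 mm and -83 mm in the bay, between their dividers and the middle carton, which has not moved.
- **Jars and bottle:** the green jar measured exactly where it started. The bottle looks unmoved in the picture. The amber jar's final measurement was 18 mm off, but its lid was half in shadow. The picture shows it within a couple of pixels of its starting place.
- **Robot:** it was clear of everything at hand-in.

**What went wrong on the way:**
- **Tip offset:** the real fingertips sit about 36 mm behind the reported TCP, as the top and wrist depth images showed. I corrected for this before the pushes that worked.
- **First attempts:** before that correction, the first push on the left carton came down on its top face with about 13 N upward and 6 N sideways on the tool. The carton tipped part-way and settled back when I withdrew. A second try slid over the top without moving it. The later pushes needed only about 1–2 N.

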